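Seat a relay carrier in the test fixture and make the contact check

TASK

Put the loose blue relay that was left on the fixture's deck into the yellow tray. Then slide the carrier along the deck, never lifting it, until all three ball feet have dropped fully into their cone, groove and flat seats. With it seated, press the hinged contact plate down until it lies level, hold it there for about a second, and let it spring up again; leave the other things on the bench where they are.

Things in the scene. Friction and masses are not known exactly. Their poses are not given: they have to be found in the camera images.
- fixture: Bench test fixture, fixed: grey box with a flat level aluminium deck 35 mm above the bench, spanning x -145 to 135, y -100 to 100 mm. Origin on the bench; x runs from the front edge (nearest the robot) to the back. Three dark steel seats are sunk in the deck. Two hinge cheeks on the +y side (x 36 to 129, y 93 to 115 mm, 107 mm above the bench) carry the contact plate; the other sides are open.
- carrier: Loose dark grey plate 130 (x) x 124 (y) x 10 mm on three 18 mm steel balls, starting askew on the deck's front; three black modules on its +x half (x -1 to 56, y -44 to 44 mm), yellow strip on the other. 0.5 to 0.85 kg, slippery feet. Origin under its middle at the balls' lowest points: plate z 16 to 26, module tops 54 mm. Home: fixture x 55, y 0 mm, axes parallel, 6.3 mm below the deck.
- relay: Small loose plug-in relay, blue with a black base, 28 (x) x 21 (y) x 35 mm tall, 40 g, standing on the deck at the back on the -y side, where the carrier has to go. Origin: centre of its underside.
- tray: Yellow open parts tray, fixed, on the bench left or right of the fixture: 130 (x) x 110 (y) x 45 mm high outside, walls 3 mm, floor 3 mm thick. Origin: centre of its underside.
- contact_plate (a joint): Hinged green plate, 70 mm wide (fixture x 47 to 118 mm), 160 mm long. 0 rad = level, 1.2 = fully up. A spring holds it up and returns it; about 5 N on the pad holds it level. Hinge axis along fixture x at y 104 mm, 99 mm above the bench. Up, its free end leans over the deck, 250 mm above the bench; level, its top is at 103 mm. The modules stop it short of level unless the carrier is home.
- press_pad (a point): Top centre of the round orange pad, 34 mm across, where the contact plate is pressed: 125 mm from the hinge axis, 7 mm above the plate's mid-plane, on the face that is on top when level. With the plate level it is at fixture x 82.5, y -21 mm, 106 mm above the bench.
- seat_cone (a point): Cone seat, 90 degree included angle, 20 mm across at the deck: fixture x 97, y -50 mm. The point is where the centre of the ball lies when home, 38 mm above the bench (2.7 mm above the deck).
- seat_groove (a point): V groove seat, 90 degrees, 20 mm wide at the deck, 28 mm long along the fixture's y: fixture x 97, y 50 mm. The point is where the ball's centre lies when home, 38 mm above the bench.
- seat_flat (a point): Flat seat: floor of a square pocket of 26 mm, 6.3 mm deep: fixture x 5, y 0 mm. The point is where the ball's centre lies when home, 38 mm above the bench.
- foot_cone (a point): Centre of the ball foot for the cone, at carrier x 42, y -50, z 9 mm. The balls sink 6.3 mm on dropping home; until then their centres are 44 mm above the bench.
- foot_groove (a point): Centre of the ball foot for the groove, at carrier x 42, y 50, z 9 mm.
- foot_flat (a point): Centre of the ball foot for the flat, at carrier x -50, y 0, z 9 mm.
- multimeter: Bystander: red and black multimeter lying flat, 150 x 78 x 44 mm, on the side of the fixture where the tray is not. Origin: centre of its underside.
- spray_can: Bystander: slim blue and white spray can with a red cap, standing, 53 mm across, 158 mm tall, beside the back of the fixture. Origin: centre of its underside.
- duct_offcut: Bystander: light grey slotted wiring duct, 150 x 40 x 50 mm, open at the top, beside the back of the fixture. Origin: centre of its underside.

How it is judged (in metres and radians):
On the way, in this order (a step that is already met when the one before it is completed fails the run):
1. the relay lies in the tray, let go (x of relay in the frame of tray between -0.062 and 0.062 m and y of relay in the frame of tray between -0.052 and 0.052 m and height (world z) of relay below 0.044 m and linear speed of relay below 0.02 m/s and contact force between relay and the fingers below 0.1 N), for 0.2 s.
2. the carrier sits in its three seats (distance between foot_cone and seat_cone below 0.002 m and distance between foot_groove and seat_groove below 0.0025 m and distance between foot_flat and seat_flat below 0.003 m), for 0.2 s.
3. the contact plate is pressed level on the seated carrier for half a second (all of step 2 and value of joint contact_plate below 0.035 rad), for 0.5 s.
At the end, for the whole second after the job is handed in: Each ball foot's centre within 2 mm (cone), 2.5 mm (groove), 3 mm (flat) of its seat point, so seated; contact plate sprung up (over 1.1 rad); relay at rest inside the tray; carrier at rest (all of step 2 and value of joint contact_plate above 1.1 rad and x of relay in the frame of tray between -0.062 and 0.062 m and y of relay in the frame of tray between -0.052 and 0.052 m and height (world z) of relay below 0.044 m and linear speed of relay below 0.02 m/s and linear speed of carrier below 0.01 m/s); the robot touches nothing.
It fails at once if the carrier is lifted or tipped off the deck (z of carrier in the frame of fixture above 0.045 m or angle between carrier's own z axis and vertical above 0.2 rad).
It fails at once if a bystander is moved more than 20 mm (distance of any of multimeter, spray_can, duct_offcut from where it was at the start of the episode above 0.02 m).
It also fails if it takes over 72 s, if anything falls off the work surface, if the arm or the gripper's body presses on something with over 40 N, if the wrist force passes 120 N, or if a joint passes its speed limit or range.

ROBOT

A 6-joint arm with a two-finger parallel gripper is mounted at the origin on the work surface. World frame = base frame: x ahead of the robot, y to its left, z up, the work surface at z = 0. Lengths are in mm, angles in rad, forces in N, time in s.
With the tool pointing down it reaches from about 350 to 975 mm from the base axis. Payload 7.1 kg.
Tool frame: the origin (TCP) lies midway between the tips of the shut fingers; the grasp point (between the pads) lies 19 mm behind it (ctrl.grip_depth is the distance from the TCP to the grasp point, in mm); z points along the fingers, y is the line along which they close (so a half turn about z gives the same grasp; the last joint's range is limited). The gripper opens to 88 mm and grips with 3 to 60 N. Pads are 20 mm wide; open, the fingers measure 115 mm over their backs; the gripper's body (75 mm by 178 mm) begins 61 mm behind the grasp point.
Start: joints at [1.285, 0.423, 1.63, -0, 1.089, -0.019], TCP at [164.747, 602.879, 222.675] pointing down, gripper open.
Joint ranges: [-3, 3], [-0.9, 2.11], [0.09, 2.58], [-1.31, 4.45], [0.11, 2.69], [-2.54, 2.54]. Speed limits (rad/s): [2.39, 2.39, 3.01, 3.14, 3.14, 3.14].

INTERFACE

Orientations are given as a rotation vector (axis times angle).
In Python, from workcell import ctrl, cams gives the robot as it stands.
- The arm moves only by the tool move_arm, never from a script. Its argument "steps" is a list of rows, each a list of 3 entries, a list of its own where there are three numbers: the shift along the tool's x, y, z in units of 25 mm (1.0 is 25 mm), then the turn about the tool's z in units of 5 degrees (1.0 is 5 degrees), then the closure, from 0 (fully open) to 1 (shut). A call has 1 to 20 rows; each row shifts and turns the commanded pose from where the row before left it, along the tool's axes as they then stand; what a row does not reach is not made up. A row lasts 1/12 s, in which the tool goes at most 41.7 mm and 7.16 degrees, less where a joint would pass 70% of its speed; a pose out of reach is approached as far as the arm can. A call is refused whole if a number of a shift passes 1 or a number of a turn 1, either way. A call with a gripper value outside its range is refused whole. The fingers move at their own pace and stop on an object; the grip force is fixed at half the most. Time passes only in rows, so rows that do not move let the fingers close. It gives the time, the measured TCP pose, the force, the opening and the grip force at its end, in the units of the state.
- ctrl.get_obs(): the state, without advancing time (a new reading comes with each control period).
- cams.get_image(name): name is "side" or "top"; returns a dict with "image" (400x640x3 uint8, red, green, blue), "camera_matrix" (3x3 intrinsics, pixels), "xyz" and "rotation" of the camera in the world. Camera axes: x right, y down, z forward; pixel columns grow to the right and rows downward; lengths in mm; the calibration is good to about 2 mm. A picture is of the moment at which its call begins. There is no depth.
- ctrl.close_job(): hands the job in; it is judged then, once.
Trained networks look in the newest picture that a camera, given by its name, has taken for a name from the list of things; names that differ only in an ending like _2 or _b are one class to them, and where a whole thing is asked for, a point or a joint stands for the part that bears it (a point fixed in the world has none). Each returns a list of dicts, best first, with "p" (0 to 1); they miss things now and then, are a little off and sometimes report something else, mostly with a low value. They report only what shows in the picture. A call takes as long as a camera call.
- cams.boxes_of(camera, thing): "rect" ([centre column, centre row, width, height] in pixels, round what is visible of it).
- cams.cut_out(camera, thing): "pixels" (400x640 bool, what is visible of it) and "rect" ([centre column, centre row, width, height] in pixels, round what is visible of it).
The state is a dict: "t": time; "qpos": joint angles; "qvel": joint speeds; "joint_torque": joint torques, N m; "ee_pos": TCP position; "orientation": TCP orientation; "ft_force": force on the tool from outside, world axes, zero at the start; "moment": the same for the moment, N m; "width": finger opening in mm; "grasp_force": force on a finger pad.
Only numpy, scipy, OpenCV 4.12 (cv2) and the standard library are available. Lean on these libraries where they do the work, as an engineer would, in place of code of your own. Each camera call takes 0.05 s, during which the arm holds its last target. There are 200 camera calls.

## Working session

There is one attempt and no reset: what is moved stays moved. The work goes in short steps, Python scripts to look and compute and a tool call to move; the robot and the scene stay as the last step left them, time stands still between calls to the robot, and variables do not carry over. Pictures are saved under pics/ and viewed, at most 10 in all, crops included, and the job is handed in when it is done.

Besides the shell and the picture viewer there is one more tool, called after "Request:" by a JSON object that holds its "fn" and its "kwargs", one argument or row to a line. move_arm: Moves the arm, as the interface text tells. Its arguments: {"type":"object","properties":{"steps":{"type":"array"}},"required":["steps"]}

```bash
mkdir -p pics; ls
cat > h.py <<'E'
import numpy as np, cv2
from workcell import ctrl, cams
def pix2ray(c,u,v):
    K=np.array(c["camera_matrix"]);R=np.array(c["rotation"]);
    if R.shape!=(3,3): R=cv2.Rodrigues(R.astype(float))[0]
    d=R@np.linalg.inv(K)@np.array([u,v,1.]);return np.array(c["xyz"],float),d/np.linalg.norm(d)
def atz(c,u,v,z):
    o,d=pix2ray(c,u,v);return o+d*(z-o[2])/d[2]
def proj(c,P):
    K=np.array(c["camera_matrix"]);R=np.array(c["rotation"])
    if R.shape!=(3,3): R=cv2.Rodrigues(R.astype(float))[0]
    q=K@(R.T@(np.array(P,float)-np.array(c["xyz"])));return q[:2]/q[2]
def tri(rs):
    A=sum(np.eye(3)-np.outer(d,d) for o,d in rs);b=sum((np.eye(3)-np.outer(d,d))@o for o,d in rs)
    return np.linalg.solve(A,b)
def save(c,n): cv2.imwrite("pics/"+n,c["image"][:,:,::-1])
E
python3 - <<'E'
from h import *
for n in("top","side"):
    c=cams.get_image(n);save(c,n+"0.png");print(n,c["xyz"],np.round(c["rotation"],3).tolist(),c["camera_matrix"])
    for t in["fixture","carrier","relay","tray","contact_plate","press_pad","seat_cone","seat_groove","seat_flat","multimeter","spray_can","duct_offcut"]:
        try: print(t,[(np.round(b["rect"]).tolist(),round(b["p"],2)) for b in cams.boxes_of(n,t)[:2]])
        except Exception as e: print(t,e)
print(ctrl.get_obs())
E
```

```text
pics
top [449.06275651  16.83745505 995.69548576] [-2.161, 2.15, -0.201] [[378.28574238   0.         318.1035833 ]
 [  0.         378.28574238 197.57762601]
 [  0.           0.           1.        ]]
fixture [([308.0, 192.0, 102.0, 144.0], 0.81)]
carrier [([308.0, 228.0, 60.0, 63.0], 0.75)]
relay []
tray [([427.0, 248.0, 55.0, 62.0], 0.8)]
contact_plate [([288.0, 144.0, 39.0, 47.0], 0.88)]
press_pad [([286.0, 145.0, 34.0, 40.0], 0.61)]
seat_cone [([308.0, 192.0, 100.0, 139.0], 0.88), ([308.0, 232.0, 61.0, 62.0], 0.59)]
seat_groove [([306.0, 194.0, 98.0, 142.0], 0.87), ([194.0, 159.0, 35.0, 35.0], 0.17)]
seat_flat [([307.0, 194.0, 104.0, 141.0], 0.61)]
multimeter [([194.0, 248.0, 53.0, 66.0], 0.82)]
spray_can [([194.0, 159.0, 37.0, 35.0], 0.92)]
duct_offcut [([427.0, 179.0, 36.0, 60.0], 0.78)]
side [184.10377871 423.52105688 789.06189448] [-1.022, 2.529, -0.966] [[423.84571421   0.         313.44135252]
 [  0.         423.84571421 202.25450872]
 [  0.           0.           1.        ]]
fixture [([301.0, 224.0, 156.0, 174.0], 0.68), ([166.0, 274.0, 47.0, 63.0], 0.29)]
carrier [([327.0
[... 477 characters left out ...]
55.0, 41.0, 55.0], 0.74)]
{'t': 1.3, 'qpos': array([ 1.28498736e+00,  4.23107258e-01,  1.62990643e+00, -4.71830931e-06,
        1.08862900e+00, -1.90083353e-02]), 'qvel': array([-0.00017631,  0.00025414, -0.00016126,  0.00174411,  0.00013203,
        0.0012837 ]), 'joint_torque': array([ 4.79709503e-03, -5.44589138e+01, -2.74050307e+01,  6.46597473e-02,
        1.68721459e-02, -4.21775553e-05]), 'ee_pos': array([164.75221946, 602.86361723, 222.66799358]), 'orientation': array([-4.17843701e-01, -3.11367777e+00,  7.86797311e-05]), 'ft_force': array([ 0.00398182, -0.29583259,  0.11606062]), 'moment': array([-0.01619887, -0.05349739,  0.02404456]), 'grasp_force': 0.0, 'width': 87.85916794756142}
```

View pics/top0.png

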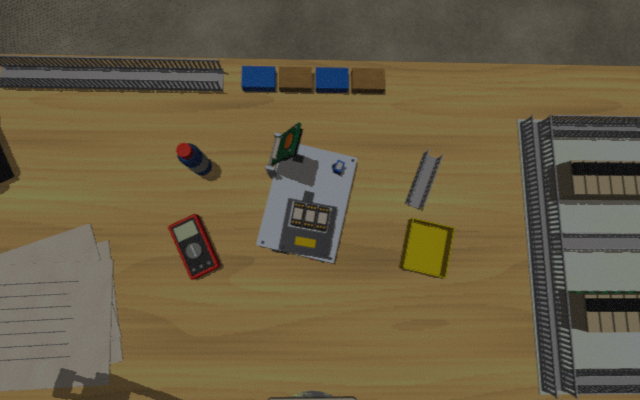

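View pics/side0.png

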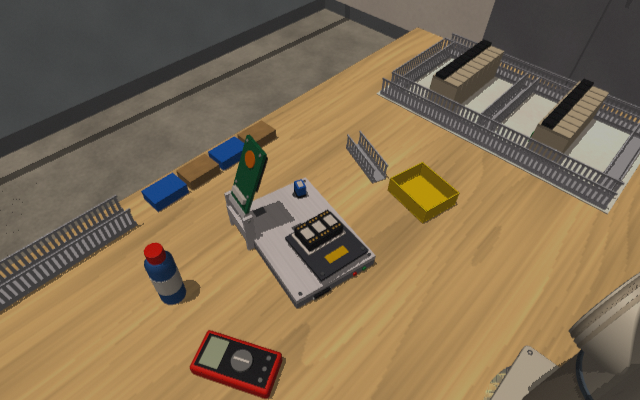

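Top: fixture deck corners about (357,155), (333,262) and (258,246), carrier at (308,228), relay at (339,167), tray at (427,248). Side: relay (300,189), tray (424,193). Now an enlarged crop of both.

Run:
```python
from h import *
a=cams.get_image("top")["image"][115:275,245:365];b=cams.get_image("side")["image"][125:315,220:390]
a=cv2.resize(a,None,fx=3.2,fy=3.2,interpolation=cv2.INTER_CUBIC);b=cv2.resize(b,None,fx=2.4,fy=2.4,interpolation=cv2.INTER_CUBIC)
o=np.zeros((512,800,3),np.uint8);o[:a.shape[0],:a.shape[1]]=a;o[:b.shape[0],388:388+b.shape[1]]=b[:,:412]
cv2.imwrite("pics/crop1.png",o[:,:,::-1])
```

```text
(no output)
```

View pics/crop1.png

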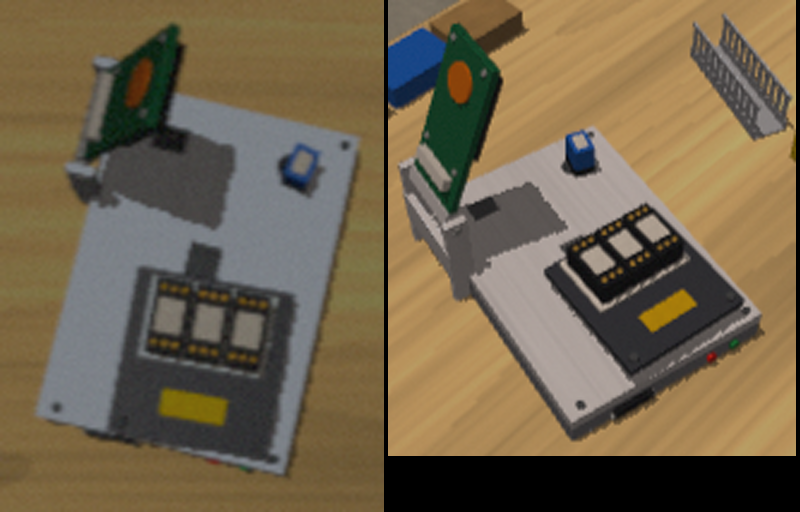

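Crop: deck corners, carrier corners, groove (170,138), flat pocket (205,262) and relay all clear. Fitting poses per view.

```bash
cat >> h.py <<'E'
from scipy.optimize import least_squares
def T(p,l): 
    c,s=np.cos(p[2]),np.sin(p[2]);return np.array([p[0]+c*l[0]-s*l[1],p[1]+s*l[0]+c*l[1],l[2]])
def fit(obs,x0):
    f=lambda p:np.concatenate([proj(c,T(p,l))-uv for c,l,uv in obs])
    r=least_squares(f,x0,loss="soft_l1");return r.x,np.round(r.fun,1)
E
python3 - <<'E'
from h import *
t=cams.get_image("top");s=cams.get_image("side")
tc=lambda x,y:np.array([245+x/3.2-.3,115+y/3.2-.3]);sc=lambda x,y:np.array([220+(x-388)/2.4-.3,125+y/2.4-.3])
F={"top":[(t,(135,-100,35),tc(358,136)),(t,(-145,-100,35),tc(287,472)),(t,(-145,100,35),tc(38,415))],
"side":[(s,(135,-100,35),sc(594,128)),(s,(-145,-100,35),sc(760,316)),(s,(-145,100,35),sc(572,433))]}
C={"top":[(t,(65,62,61),tc(140,268)),(t,(65,-62,61),tc(296,292)),(t,(-65,-62,61),tc(274,462)),(t,(-65,62,61),tc(110,432))],
"side":[(s,(65,62,61),sc(546,269)),(s,(-65,62,61),sc(632,369)),(s,(-65,-62,61),sc(743,298))]}
for n,D,x0 in(("fix",F,(500,30,-.2)),("car",C,(430,30,-.2))):
    for k in D: print(n,k,*fit(D[k],x0))
    print(n,"both",*fit(D["top"]+D["side"],x0))
for th in("relay","tray"):
  R=[]
  for n,c in(("top",t),("side",s)):
    m=cams.cut_out(n,th)
    for q in m[:1]:
        r=q["rect"];R.append((c,r)); print(th,n,np.round(r,1),q["p"],"box area",q["pixels"].sum())
        cv2.imwrite(f"m_{th}_{n}.png",q["pixels"].astype(np.uint8)*255)
print(proj(t,(0,0,0)))
# relay top centre: label in top crop (300,160), side (580,145)
print("relay label tri",tri([pix2ray(t,*tc(302,158)),pix2ray(s,*sc(581,141))]))
m=np.array(cams.cut_out("top","tray")[0]["pixels"]).astype(np.uint8)
rr=cv2.minAreaRect(cv2.findContours(m,0,2)[0][0]);print(rr,[atz(t,*p,45) for p in cv2.boxPoints(rr)])
print(atz(t,*rr[0],45))
m=np.array(cams.cut_out("side","tray")[0]["pixels"]).astype(np.uint8)
v,u=np.nonzero(m);print(atz(s,u.mean(),v.mean(),20))
E
```

```text
fix top [ 5.97812200e+02  1.14799416e+01 -2.18637454e-01] [ 0.3 -0.5 -0.2  0.1 -0.1  0.3]
fix side [ 5.94422075e+02  1.79463429e+01 -2.24156113e-01] [-0.8  0.4  1.   0.8 -0.2 -1.6]
fix both [ 5.96977377e+02  1.41141928e+01 -2.25889462e-01] [-0.4  0.2 -1.7  0.7 -1.5  0.2 -0.3 -0.9  1.1 -0.8  0.2 -3.7]
car top [518.4253679    9.76666465 -12.72122776] [-0.  -0.1  0.3  0.3 -0.8 -0.8  0.4  0.6]
car side [ 520.90197935   12.73968007 -106.98490313] [-1.  -0.6  0.   0.5  0.9 -0.1]
car both [519.47646274  11.13809557  -6.4493667 ] [-0.2 -0.8 -0.   0.2 -1.7 -1.  -0.4 -0.2 -0.  -0.5  1.3  0.5  1.9 -0.3]
relay top [427.6 179.3  34.2  61. ] 0.62 box area 1086
relay side [300.7 189.7  10.6  16.2] 0.5 box area 192
tray top [426.1 248.9  56.1  62.6] 0.96 box area 2478
tray side [421.9 191.7  70.5  61.2] 0.85 box area 2588
[311.2628583  444.36053332]
relay label tri [678.47212271 -66.24439264  67.79609636]
((427.2613830566406, 247.26756286621094), (49.29707717895508, 52.172489166259766), 11.976131439208984) [array([ 421.97022611, -212.40267199,   45.        ]), array([ 549.77642572, -243.98490306,   45.        ]), array([ 524.37063508, -366.82092236,   45.        ]), array([ 397.11323792, -332.60451373,   45.        ])]
[ 472.61606003 -288.77581484   45.        ]
[ 472.83836203 -293.11864139   20.        ]
```

Run:
```python
from h import *
a=cams.get_image("top")["image"][150:185,320:360];b=cams.get_image("side")["image"][172:207,280:320]
f=lambda a:cv2.resize(a,None,fx=10,fy=10,interpolation=cv2.INTER_CUBIC)
cv2.imwrite("pics/crop2.png",np.hstack([f(a),f(b)])[:,:,::-1])
```

```text
(no output)
```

View pics/crop2.png

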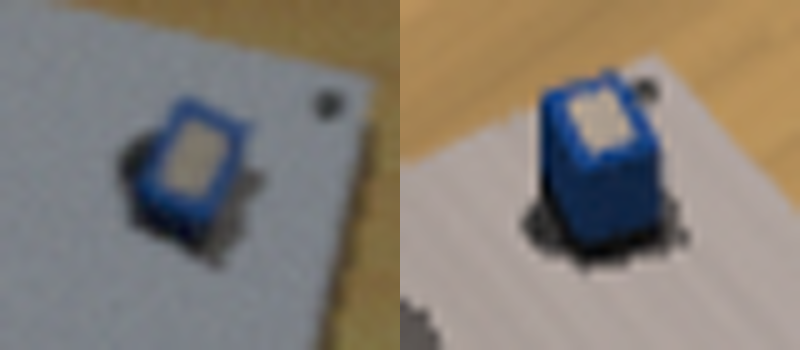

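Relay's top face is centred at top (339.0,165.4), side (300.3,183.6), its long axis turned about -20°.

Run:
```python
from h import *
t=cams.get_image("top");s=cams.get_image("side")
P=tri([pix2ray(t,338.9,165.2),pix2ray(s,300.1,183.4)]);print(P, atz(t,338.9,165.2,70),atz(s,300.1,183.4,70))
a=atz(t,337.7,168.8,70);b=atz(t,340.3,162.0,70);print(np.degrees(np.arctan2(*(b-a)[1::-1])))
a=atz(t,334,168.5,70);b=atz(t,338.5,159.7,70);print(np.degrees(np.arctan2(*(b-a)[1::-1])))
```

```text
[675.74373813 -64.93153265  70.61223679] [676.04029784 -64.88377098  70.        ] [676.00505733 -65.43474352  70.        ]
-20.711143212359868
-26.63308039154789
```

Request:
{"fn": "move_arm", "kwargs": {
  "steps": [
    [[0, 0, -0.24], 0.98, 0],
    [[0, 0, -0.24], 0.98, 0],
    [[0, 0, -0.24], 0.98, 0],
    [[0, 0, -0.24], 0.98, 0],
    [[0, 0, -0.24], 0.98, 0],
    [[0, 0, -0.24], 0.98, 0],
    [[0, 0, -0.24], 0.98, 0],
    [[0, 0, -0.24], 0.98, 0],
    [[0, 0, -0.24], 0.98, 0],
    [[0, 0, -0.24], 0.98, 0],
    [[0, 0, -0.24], 0.98, 0],
    [[0, 0, -0.24], 0.98, 0],
    [[0, 0, -0.24], 0.98, 0],
    [[0, 0, -0.24], 0.98, 0],
    [[0, 0, -0.24], 0.98, 0],
    [[0, 0, -0.24], 0.98, 0],
    [[0, 0, -0.24], 0.98, 0],
    [[0, 0, -0.24], 0.98, 0],
    [[0, 0, -0.24], 0.98, 0],
    [[0, 0, -0.24], 0.98, 0]
  ]
}}

```text
t: 3.67
ee_pos: [164.7, 602.8, 343.0]
orientation: [2.628, 1.722, -0.0]
ft_force: [-0.2, -0.4, -0.8]
width: 87.9
grasp_force: 0.0
```

```bash
cat >> h.py <<'E'
def go(x,y,z,yaw=None):
    o=ctrl.get_obs();R=cv2.Rodrigues(np.array(o["orientation"]))[0]
    print("t",round(o["t"],2),"pos",np.round(o["ee_pos"],1),"yawY",round(np.degrees(np.arctan2(R[1,1],R[0,1])),1),"tilt",round(R[2,2],4),"w",round(o["width"],1),"g",round(o["grasp_force"],1),"F",np.round(o["ft_force"],1))
    d=R.T@(np.array([x,y,z])-o["ee_pos"])/25
    print("units",np.round(d,2))
E
python3 -c "
from h import *
go(676,-65,330)"
```

```text
t 3.67 pos [164.7 602.8 343. ] yawY -23.5 tilt -1.0 w 87.9 g 0.0 F [-0.2 -0.4 -0.8]
units [-16.33  29.42   0.52]
```

Request:
{"fn": "move_arm", "kwargs": {
  "steps": [
    [[-0.544, 0.98, 0], 0, 0],
    [[-0.544, 0.98, 0], 0, 0],
    [[-0.544, 0.98, 0], 0, 0],
    [[-0.544, 0.98, 0], 0, 0],
    [[-0.544, 0.98, 0], 0, 0],
    [[-0.544, 0.98, 0], 0, 0],
    [[-0.544, 0.98, 0], 0, 0],
    [[-0.544, 0.98, 0], 0, 0],
    [[-0.544, 0.98, 0], 0, 0],
    [[-0.544, 0.98, 0], 0, 0],
    [[-0.544, 0.98, 0], 0, 0],
    [[-0.544, 0.98, 0], 0, 0],
    [[-0.544, 0.98, 0], 0, 0],
    [[-0.544, 0.98, 0], 0, 0],
    [[-0.544, 0.98, 0], 0, 0]
  ]
}}

```text
t: 4.92
ee_pos: [422.3, 269.0, 342.9]
orientation: [2.624, 1.727, 0.001]
ft_force: [-0.5, 0.3, 0.5]
width: 87.7
grasp_force: 0.0
```

Request:
{"fn": "move_arm", "kwargs": {
  "steps": [
    [[-0.544, 0.98, 0], 0, 0],
    [[-0.544, 0.98, 0], 0, 0],
    [[-0.544, 0.98, 0], 0, 0],
    [[-0.544, 0.98, 0], 0, 0],
    [[-0.544, 0.98, 0], 0, 0],
    [[-0.544, 0.98, 0], 0, 0],
    [[-0.544, 0.98, 0], 0, 0],
    [[-0.544, 0.98, 0], 0, 0],
    [[-0.544, 0.98, 0], 0, 0],
    [[-0.544, 0.98, 0], 0, 0],
    [[-0.544, 0.98, 0], 0, 0],
    [[-0.544, 0.98, 0], 0, 0],
    [[-0.544, 0.98, 0], 0, 0],
    [[-0.544, 0.98, 0], 0, 0],
    [[-0.544, 0.98, 0], 0, 0],
    [[0, 0, 0], 0, 0]
  ]
}}

```text
t: 6.25
ee_pos: [680.6, -66.3, 342.0]
orientation: [2.625, 1.723, -0.0]
ft_force: [-1.3, 0.2, -0.5]
width: 87.6
grasp_force: 0.0
```

```bash
python3 -c "
from h import *
go(676,-65,47)"
```

```text
t 6.25 pos [680.6 -66.3 342. ] yawY -23.5 tilt -1.0 w 87.6 g 0.0 F [-1.3  0.2 -0.5]
units [-0.02 -0.21 11.8 ]
```

Descend, then close.

Request:
{"fn": "move_arm", "kwargs": {
  "steps": [
    [[0, -0.2, 1], 0, 0],
    [[0, 0, 1], 0, 0],
    [[0, 0, 1], 0, 0],
    [[0, 0, 1], 0, 0],
    [[0, 0, 1], 0, 0],
    [[0, 0, 1], 0, 0],
    [[0, 0, 1], 0, 0],
    [[0, 0, 1], 0, 0],
    [[0, 0, 1], 0, 0],
    [[0, 0, 1], 0, 0],
    [[0, 0, 0.9], 0, 0],
    [[0, 0, 0.5], 0, 0],
    [[0, 0, 0.3], 0, 0],
    [[0, 0, 0.1], 0, 0],
    [[0, 0, 0], 0, 0.4],
    [[0, 0, 0], 0, 1],
    [[0, 0, 0], 0, 1],
    [[0, 0, 0], 0, 1],
    [[0, 0, 0], 0, 1],
    [[0, 0, 0], 0, 1]
  ]
}}

```text
t: 7.92
ee_pos: [674.3, -60.5, 48.3]
orientation: [2.624, 1.727, 0.001]
ft_force: [-0.3, -0.1, 0.3]
width: 51.5
grasp_force: 0.0
```

Request:
{"fn": "move_arm", "kwargs": {
  "steps": [
    [[0, 0, 0], 0, 1],
    [[0, 0, 0], 0, 1],
    [[0, 0, 0], 0, 1],
    [[0, 0, 0], 0, 1]
  ]
}}

```text
t: 8.25
ee_pos: [674.0, -60.5, 47.7]
orientation: [2.624, 1.727, 0.0]
ft_force: [-0.4, -0.6, 0.7]
width: 27.8
grasp_force: 30.0
```

```bash
python3 -c "
from h import *
go(472,-289,150)"
```

```text
t 8.25 pos [674.  -60.5  47.7] yawY -23.3 tilt -1.0 w 27.8 g 30.0 F [-0.4 -0.6  0.7]
units [-11.59  -3.81  -4.09]
```

Request:
{"fn": "move_arm", "kwargs": {
  "steps": [
    [[0, 0, -0.5], 0, 1],
    [[0, 0, -1], 0, 1],
    [[0, 0, -1], 0, 1],
    [[0, 0, -1], 0, 1],
    [[0, 0, -0.6], 0, 1],
    [[-0.9, -0.3, 0], 0, 1],
    [[-0.9, -0.3, 0], 0, 1],
    [[-0.9, -0.3, 0], 0, 1],
    [[-0.9, -0.3, 0], 0, 1],
    [[-0.9, -0.3, 0], 0, 1],
    [[-0.9, -0.3, 0], 0, 1],
    [[-0.9, -0.3, 0], 0, 1],
    [[-0.9, -0.3, 0], 0, 1],
    [[-0.9, -0.3, 0], 0, 1],
    [[-0.9, -0.3, 0], 0, 1],
    [[-0.9, -0.3, 0], 0, 1],
    [[-0.9, -0.3, 0], 0, 1],
    [[-0.8, -0.2, 0], 0, 1],
    [[0, 0, 0], 0, 1],
    [[0, 0, 0], 0, 1]
  ]
}}

```text
t: 9.92
ee_pos: [471.9, -290.0, 151.0]
orientation: [2.625, 1.724, 0.001]
ft_force: [0.6, -0.2, 0.1]
width: 27.6
grasp_force: 30.0
```

```bash
python3 -c "
from h import *
go(472,-289,20)"
```

```text
t 9.92 pos [ 471.9 -290.   151. ] yawY -23.4 tilt -1.0 w 27.6 g 30.0 F [ 0.6 -0.2  0.1]
units [ 0.04 -0.02  5.24]
```

Request:
{"fn": "move_arm", "kwargs": {
  "steps": [
    [[0, 0, 1], 0, 1],
    [[0, 0, 1], 0, 1],
    [[0, 0, 1], 0, 1],
    [[0, 0, 1], 0, 1],
    [[0, 0, 0.7], 0, 1],
    [[0, 0, 0.4], 0, 1],
    [[0, 0, 0.15], 0, 1],
    [[0, 0, 0], 0, 1],
    [[0, 0, 0], 0, 1],
    [[0, 0, 0], 0, 0.4],
    [[0, 0, 0], 0, 0.4],
    [[0, 0, 0], 0, 0.4],
    [[0, 0, 0], 0, 0.4],
    [[0, 0, -0.5], 0, 0.4],
    [[0, 0, -1], 0, 0.4],
    [[0, 0, -1], 0, 0.4],
    [[0, 0, -1], 0, 0.4],
    [[0, 0, -1], 0, 0.4],
    [[0, 0, -1], 0, 0],
    [[0, 0, -0.5], 0, 0]
  ]
}}

```text
t: 11.58
ee_pos: [473.2, -290.0, 173.1]
orientation: [2.621, 1.725, 0.003]
ft_force: [0.9, -0.6, 0.2]
width: 62.7
grasp_force: 0.0
```

Run:
```python
from h import *
t=cams.get_image("top");s=cams.get_image("side")
a=cv2.resize(t["image"][130:290,245:460],None,fx=3.2,fy=3.2,interpolation=cv2.INTER_CUBIC)
b=cv2.resize(s["image"][160:225,380:470],None,fx=1.2,fy=1.2)
o=np.zeros((512,798,3),np.uint8);o[:,:688]=a;o[:78,690:798]=b
cv2.imwrite("pics/c3.png",o[:,:,::-1]);go(0,0,0)
```

```text
t 11.68 pos [ 473.5 -290.3  172.4] yawY -23.3 tilt -1.0 w 70.4 g 0.0 F [-0.2 -0.1 -0.1]
units [  3.18 -22.03   6.77]
```

View pics/c3.png

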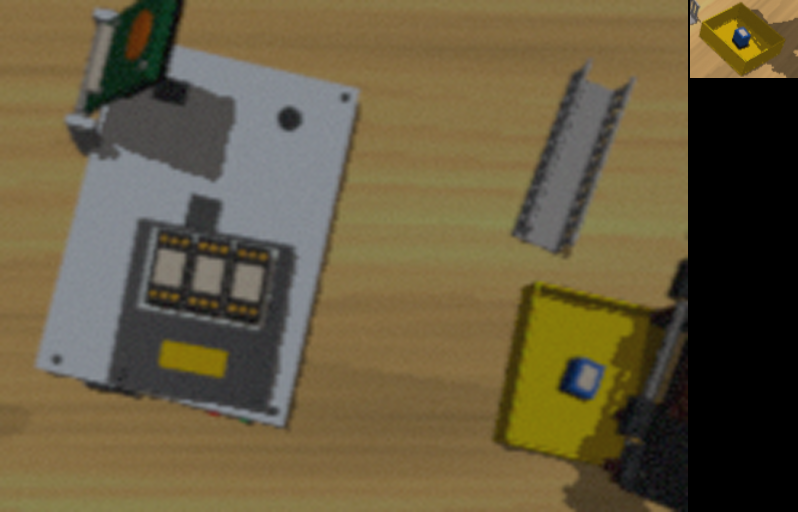

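Relay lies in the tray at top (427,248); cone seat visible at top (335,167), flat pocket ahead of the carrier at (309,195). Measure the fixture and carrier more sharply.

Run:
```python
from h import *
t=cams.get_image("top");s=cams.get_image("side")
out={}
for n,c in(("top",t),("side",s)):
    g=cv2.cvtColor(c["image"],cv2.COLOR_RGB2GRAY).astype(float)
    F0=(597.8,11.5,-.2186)
    u0=proj(c,T(F0,(97,-50,35)));x,y=np.round(u0).astype(int)
    w=g[y-8:y+9,x-8:x+9];d=np.clip(np.median(w)-15-w,0,None);yy,xx=np.mgrid[y-8:y+9,x-8:x+9]
    cu=np.array([(d*xx).sum(),(d*yy).sum()])/d.sum();out[n]=cu
    print(n,"pred",u0,"cone",cu,atz(c,*cu,35))
    p=F0; 
    # deck-edge search: brightness profile across each visible edge
    for nm,a,b,nrm in(("right",(-120,-100),(110,-100),(0,-1)),("front",(-145,-20),(-145,85),(-1,0)),("back",(135,-90),(135,-10),(1,0)),("left",(-120,100),(10,100),(0,1))):
        offs=[]
        for k in np.linspace(0,1,24):
            q=np.array(a)*(1-k)+np.array(b)*k;os=np.arange(-14,14.1,.5)
            pts=np.array([proj(c,T(p,(q[0]+o*nrm[0],q[1]+o*nrm[1],35))) for o in os],np.float32)
            sat=cv2.cvtColor(c["image"],cv2.COLOR_RGB2HSV)[:,:,1].astype(np.float32)
            pr=cv2.remap(sat,pts[:,:1],pts[:,1:],cv2.INTER_LINEAR)[:,0]
            pr=cv2.GaussianBlur(pr[:,None],(1,7),0)[:,0];dd=np.diff(pr);offs.append((k,os[np.argmax(dd)]+.25))
        offs=np.array(offs);m=abs(offs[:,1]-np.median(offs[:,1]))<3
        print("  ",nm,np.polyfit(offs[m,0],offs[m,1],1).round(2),m.sum())
print("cone tri",tri([pix2ray(t,*out["top"]),pix2ray(s,*out["side"])]))
# carrier mask top
r=cams.cut_out("top","carrier")[0];m=r["pixels"].astype(np.uint8);rr=cv2.minAreaRect(max(cv2.findContours(m,0,2)[0],key=len));print(rr,atz(t,*rr[0],61))
h=cv2.cvtColor(t["image"],cv2.COLOR_RGB2HSV);
for nm,c in(("top",t),("side",s)):
    h=cv2.cvtColor(c["image"],cv2.COLOR_RGB2HSV);mm=((h[...,0]>15)&(h[...,0]<35)&(h[...,1]>170)&(h[...,2]>90)).astype(np.uint8)
    x,y=proj(c,(470,-2,61)).astype(int);z=np.zeros_like(mm);z[y-25:y+25,x-25:x+25]=1
    n,l,st,ce=cv2.connectedComponentsWithStats(mm*z);i=1+np.argmax(st[1:,4]);print("strip",nm,ce[i],st[i,4],atz(c,*ce[i],61),cv2.minAreaRect(np.argwhere(l==i)[:,::-1].astype(np.float32)))
```

```text
top pred [335.2247303  166.27350572] cone [334.98897059 166.7064951 ] [680.48404899 -57.72456182  35.        ]
   right [ 1.76 -0.36] 24
   front [0.75 2.14] 23
   back [ 0.73 -0.97] 24
   left [-1.43  3.61] 24
side pred [296.45559469 193.80212113] cone [295.96369722 194.08496395] [681.83686444 -56.86094161  35.        ]
   right [ 2.03 -3.24] 24
   front [-0.24 12.77] 22
   back [ 1.26 -0.82] 24
   left [-1.17 11.13] 24
cone tri [681.14119704 -57.26447336  34.98944586]
((307.7207946777344, 227.79290771484375), (49.816986083984375, 52.489158630371094), 11.0035400390625) [518.91315543  12.41451459  61.        ]
strip top [305.03592814 241.7005988 ] 167 [484.75687534  18.77002931  61.        ] ((304.87200927734375, 241.70399475097656), (20.392940521240234, 8.228731155395508), 10.30484676361084)
strip side [335.92893401 253.93908629] 197 [486.43187455  20.20303979  61.        ] ((335.9438171386719, 253.9101104736328), (8.69198226928711, 23.531951904296875), 57.9946174621582)
```

```bash
python3 -c "
from h import *
go(541.7,-20.9,150)"
```

```text
t 11.83 pos [ 471.5 -289.   168.5] yawY -23.3 tilt -1.0 w 82.5 g 0.0 F [ 0.4 -0.3 -0.3]
units [10.96 -1.66  0.74]
```

Request:
{"fn": "move_arm", "kwargs": {
  "steps": [
    [[0.85, -0.13, 0], 0, 0],
    [[0.85, -0.13, 0], 0, 0],
    [[0.85, -0.13, 0], 0, 0],
    [[0.85, -0.13, 0], 0, 0],
    [[0.85, -0.13, 0], 0, 0],
    [[0.85, -0.13, 0], 0, 0],
    [[0.85, -0.13, 0], 0, 0],
    [[0.85, -0.13, 0], 0, 0],
    [[0.85, -0.13, 0], 0, 0],
    [[0.85, -0.13, 0], 0, 0],
    [[0.85, -0.13, 0], 0, 0],
    [[0.85, -0.13, 0], 0, 0],
    [[0.76, -0.1, 0], 0, 0],
    [[0, 0, 0.3], -0.93, 0],
    [[0, 0, 0.3], -0.93, 0],
    [[0, 0, 0.2], -0.94, 0],
    [[0, 0, 0], 0, 0],
    [[0, 0, 0], 0, 0]
  ]
}}

```text
t: 13.33
ee_pos: [541.3, -21.1, 147.6]
orientation: [-2.395, -2.03, 0.003]
ft_force: [0.9, 0.5, 0.3]
width: 87.9
grasp_force: 0.0
```

```bash
python3 -c "
from h import *
go(541.7,-20.9,65)"
```

```text
t 13.33 pos [541.3 -21.1 147.6] yawY -9.4 tilt -1.0 w 87.9 g 0.0 F [0.9 0.5 0.3]
units [0.01 0.02 3.3 ]
```

Request:
{"fn": "move_arm", "kwargs": {
  "steps": [
    [[0, 0, 0.6], 0, 0],
    [[0, 0, 0.8], 0, 0],
    [[0, 0, 0.8], 0, 0],
    [[0, 0, 0.6], 0, 0],
    [[0, 0, 0.3], 0, 0],
    [[0, 0, 0.2], 0, 0],
    [[0, 0, 0], 0, 0],
    [[0, 0, 0], 0, 0.2],
    [[0, 0, 0], 0, 0.3],
    [[0, 0, 0], 0, 0.4],
    [[0, 0, 0], 0, 0.5],
    [[0, 0, 0], 0, 0.5],
    [[0, 0, 0], 0, 0.5],
    [[0, 0, 0], 0, 0.5]
  ]
}}

```text
t: 14.5
ee_pos: [542.5, -21.2, 66.8]
orientation: [2.394, 2.034, 0.001]
ft_force: [-1.5, 0.6, 4.3]
width: 55.8
grasp_force: 30.0
```

Run:
```python
from h import *
F=(597.3,13.1,-.227)
g=T(F,(82.5,-29,65));print(g);go(*g)
```

```text
[671.15693088 -33.72311139  65.        ]
t 14.5 pos [542.5 -21.2  66.8] yawY -9.3 tilt -1.0 w 55.8 g 30.0 F [-1.5  0.6  4.3]
units [0.34 5.16 0.08]
```

Request:
{"fn": "move_arm", "kwargs": {
  "steps": [
    [[0, 0, 0], 0.25, 0.5],
    [[0, 0, 0], 0.25, 0.5],
    [[0, 0, 0], 0.23, 0.5],
    [[0.03, 0.2, 0], 0, 0.5],
    [[0.06, 0.4, 0], 0, 0.5],
    [[0.06, 0.4, 0], 0, 0.5],
    [[0.06, 0.4, 0], 0, 0.5],
    [[0.06, 0.4, 0], 0, 0.5],
    [[0.06, 0.4, 0], 0, 0.5],
    [[0.06, 0.4, 0], 0, 0.5],
    [[0.06, 0.4, 0], 0, 0.5],
    [[0.06, 0.4, 0], 0, 0.5],
    [[0.06, 0.4, 0], 0, 0.5],
    [[0.06, 0.4, 0], 0, 0.5],
    [[0.03, 0.2, 0], 0, 0.5],
    [[0, 0, 0], 0, 0.5]
  ]
}}

```text
t: 15.83
ee_pos: [655.1, -29.9, 66.9]
orientation: [2.457, 1.955, 0.003]
ft_force: [1.0, -0.5, 5.0]
width: 56.2
grasp_force: 30.0
```

Run:
```python
from h import *
F=(597.3,13.1,-.227)
g=T(F,(82.5,-29,65));go(*g)
t=cams.get_image("top");s=cams.get_image("side")
a=cv2.resize(t["image"][130:275,250:350],None,fx=4,fy=4,interpolation=cv2.INTER_CUBIC)
b=cv2.resize(s["image"][140:300,230:330],None,fx=3.6,fy=3.6,interpolation=cv2.INTER_CUBIC)
o=np.zeros((580,800,3),np.uint8);o[:580,:400]=a;o[:576,400:760]=b
cv2.imwrite("pics/c4.png",o[:,:,::-1])
for nm,c in(("top",t),("side",s)):
    h=cv2.cvtColor(c["image"],cv2.COLOR_RGB2HSV);mm=((h[...,0]>15)&(h[...,0]<35)&(h[...,1]>170)&(h[...,2]>90)).astype(np.uint8)
    x,y=proj(c,(600,0,61)).astype(int);z=np.zeros_like(mm);z[y-25:y+25,x-25:x+25]=1
    n,l,st,ce=cv2.connectedComponentsWithStats(mm*z);i=1+np.argmax(st[1:,4]);print("strip",nm,ce[i],st[i,4],atz(c,*ce[i],61),cv2.minAreaRect(np.argwhere(l==i)[:,::-1].astype(np.float32)))
```

```text
t 15.83 pos [655.1 -29.9  66.9] yawY -13.0 tilt -1.0 w 56.2 g 30.0 F [ 1.  -0.5  5. ]
units [-0.    0.66  0.08]Traceback (most recent call last):
  File "<stdin>", line 12, in <module>
    return _wrapfunc(a, 'argmax', axis=axis, out=out, **kwds)
    return bound(*args, **kwds)
ValueError: attempt to get argmax of an empty sequence
```

View pics/c4.png

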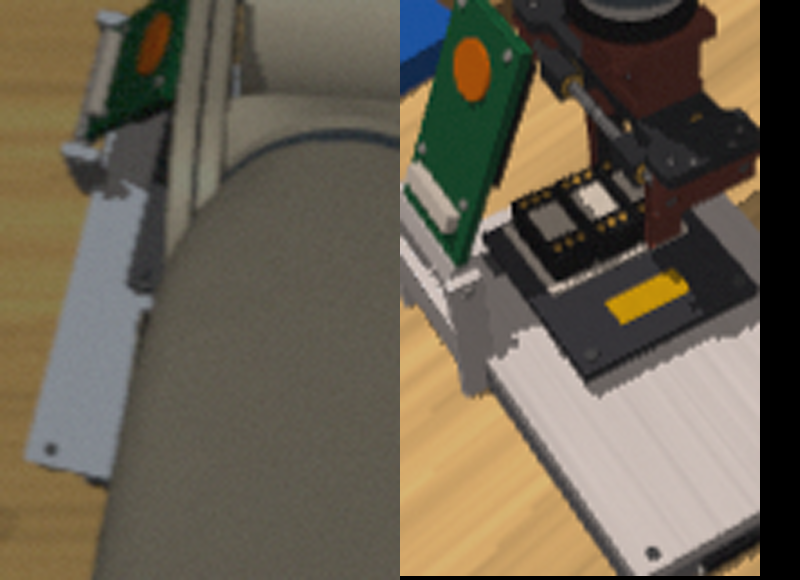

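Side: carrier's front-left corner at about (282.8,245.6), front-right (329.2,220), back-left (253.6,205.8); held and level, gripper clear of the green plate. Check against the tool-based estimate.

Run:
```python
from h import *
s=cams.get_image("side");sc=lambda x,y:np.array([230+(x-400)/3.6-.35,140+y/3.6-.35])
print(fit([(s,(65,62,61),sc(484,238)),(s,(-65,62,61),sc(590,381)),(s,(-65,-62,61),sc(757,290))],(630,0,-.227)))
o=ctrl.get_obs();R=-.227;e=o["ee_pos"];c,q=np.cos(R),np.sin(R);print(e[0]-c*27.5+q*-29,e[1]-q*27.5-c*-29)
h=cv2.cvtColor(s["image"],cv2.COLOR_RGB2HSV);mm=((h[...,0]>15)&(h[...,0]<35)&(h[...,1]>170)&(h[...,2]>90)).astype(np.uint8)
z=np.zeros_like(mm);z[205:240,280:320]=1
n,l,st,ce=cv2.connectedComponentsWithStats(mm*z);i=1+np.argmax(st[1:,4]);print(ce[i],st[i,4],atz(s,*ce[i],61))
```

```text
(array([ 6.32058454e+02,  8.15475471e+00, -2.19936820e-01]), array([-0.5,  0.2, -0.4, -0.3,  1.4,  0. ]))
633.9747789963878 4.62601607113157
[298.1595092  221.96932515] 163 [602.21822526  14.95148442  61.        ]
```

Request:
{"fn": "move_arm", "kwargs": {
  "steps": [
    [[-0.02, 0.2, 0], 0, 0.5],
    [[-0.02, 0.26, 0], 0, 0.5],
    [[-0.02, 0.2, 0], 0, 0.5],
    [[0, 0, 0], 0, 0.5],
    [[0, 0, 0], 0, 0.5],
    [[0, 0, 0], 0, 0.5]
  ]
}}

```text
t: 16.48
ee_pos: [667.7, -34.9, 65.1]
orientation: [-2.456, -1.956, 0.003]
ft_force: [-0.7, -0.6, -7.8]
width: 56.1
grasp_force: 30.0
```

Run:
```python
from h import *
F=(597.3,13.1,-.227)
go(*T(F,(82.5,-30.5,65)))
```

```text
t 16.48 pos [667.7 -34.9  65.1] yawY -12.9 tilt -1.0 w 56.1 g 30.0 F [-0.7 -0.6 -7.8]
units [0.02 0.12 0.01]
```

Request:
{"fn": "move_arm", "kwargs": {
  "steps": [
    [[0, 0, 0], 0, 0.3],
    [[0, 0, 0], 0, 0.28],
    [[0, 0, 0], 0, 0.26],
    [[0, 0, 0], 0, 0.26],
    [[0, 0, 0], 0, 0.26],
    [[0, 0, 0], 0, 0.26]
  ]
}}

```text
t: 16.98
ee_pos: [669.2, -34.9, 66.9]
orientation: [2.457, 1.957, 0.001]
ft_force: [-0.6, -0.2, 0.2]
width: 65.0
grasp_force: 0.0
```

Run:
```python
from h import *
go(0,0,0)
s=cams.get_image("side")
b=cv2.resize(s["image"][140:300,230:350],None,fx=3.6,fy=3.6,interpolation=cv2.INTER_CUBIC)
cv2.imwrite("pics/c5.png",b[:,:,::-1])
```

```text
t 16.98 pos [669.2 -34.9  66.9] yawY -12.9 tilt -1.0 w 65.0 g 0.0 F [-0.6 -0.2  0.2]
units [ -4.63 -26.4    2.66]
```

View pics/c5.png

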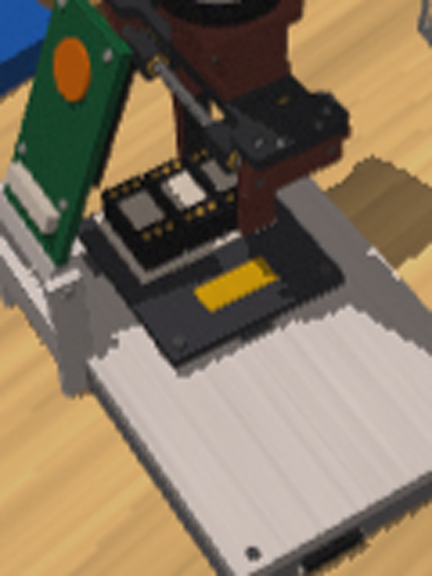

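Plate now looks close to the deck, front-left corner at crop (178,372), front-right (345,276), back-left (82,228). Test seated versus not.

Run:
```python
from h import *
s=cams.get_image("side");sc=lambda x,y:np.array([230+x/3.6-.35,140+y/3.6-.35])
F=(597.3,13.1,-.227);F2=(598.5,13.7,-.227)
for z in(54.7,61): print(z,[np.round(proj(s,T(F2,(55+a,b,z))),1).tolist() for a,b in((65,62),(-65,62),(-65,-62))],np.round(proj(s,T(F2,(55-34.2,0,z))),1))
print("meas",[sc(*p).round(1).tolist() for p in((82,228),(178,373),(345,276))])
h=cv2.cvtColor(s["image"],cv2.COLOR_RGB2HSV);mm=((h[...,0]>15)&(h[...,0]<35)&(h[...,1]>170)&(h[...,2]>90)).astype(np.uint8)
z=np.zeros_like(mm);z[205:240,280:320]=1
n,l,st,ce=cv2.connectedComponentsWithStats(mm*z);i=1+np.argmax(st[1:,4]);print(ce[i],st[i,4])
```

```text
54.7 [[249.3, 201.3], [277.7, 239.7], [325.5, 215.7]] [294.8 218.2]
61 [[249.1, 199.5], [277.6, 237.9], [325.6, 213.9]] [294.8 216.4]
meas [[252.4, 203.0], [279.1, 243.3], [325.5, 216.3]]
[294.76875 218.625  ] 160
```

Strip lands on the seated prediction (294.8,218.6 vs 218.2 seated / 216.4 unseated). Rise clear and cross to behind the contact plate, shutting the fingers.

Request:
{"fn": "move_arm", "kwargs": {
  "steps": [
    [[0, 0, -0.3], 0, 0.26],
    [[0, 0, -0.8], 0, 0.26],
    [[0, 0, -1], 0, 0.26],
    [[0, 0, -1], 0, 0.3],
    [[0, 0, -1], 0, 1],
    [[0, 0, -1], 0, 1],
    [[0, 0, -1], 0, 1],
    [[0, 0, -1], 0, 1],
    [[0, 0, -1], 0, 1],
    [[0, 0, -1], 0, 1],
    [[0, 0, -1], 0, 1],
    [[0, 0, -0.6], 0, 1],
    [[0, 0, 0], 0, 1],
    [[0, 0, 0], 0, 1]
  ]
}}

```text
t: 18.25
ee_pos: [669.1, -34.9, 334.8]
orientation: [2.457, 1.956, 0.002]
ft_force: [-0.1, -0.4, -1.0]
width: 1.1
grasp_force: 0.0
```

Run:
```python
from h import *
F=(597.3,13.1,-.227)
g=T(F,(82.5,95,330));go(*g)
s=cams.get_image("side")
for n in("side","top"):
  s=cams.get_image(n)
  print(n,[np.round(proj(s,T((598.5,13.7,-.227) if n=="side" else F,(55-34.2,0,z))),1) for z in(54.7,61)])
  h=cv2.cvtColor(s["image"],cv2.COLOR_RGB2HSV);mm=((h[...,0]>15)&(h[...,0]<35)&(h[...,1]>170)&(h[...,2]>90)).astype(np.uint8)
  z=np.zeros_like(mm);u,v=proj(s,T(F,(20,0,55))).astype(int);z[v-18:v+18,u-18:u+18]=1
  k,l,st,ce=cv2.connectedComponentsWithStats(mm*z)
  for i in range(1,k): print(ce[i],st[i,4])
```

```text
t 18.25 pos [669.1 -34.9 334.8] yawY -12.9 tilt -1.0 w 1.1 g 0.0 F [-0.1 -0.4 -1. ]
units [5.03 0.08 0.19]
side [array([294.8, 218.2]), array([294.8, 216.4])]
[294.98170732 218.48170732] 164
top [array([309.6, 188.9]), array([309.6, 188.5])]
```

Request:
{"fn": "move_arm", "kwargs": {
  "steps": [
    [[0.8, 0.01, 0], 0, 1],
    [[0.9, 0.01, 0], 0, 1],
    [[0.9, 0.01, 0], 0, 1],
    [[0.9, 0.01, 0], 0, 1],
    [[0.9, 0.02, 0], 0, 1],
    [[0.63, 0.02, 0], 0, 1],
    [[0, 0, 0], 0, 1],
    [[0, 0, 0.8], 0, 1],
    [[0, 0, 0.9], 0, 1],
    [[0, 0, 0.9], 0, 1],
    [[0, 0, 0.9], 0, 1],
    [[0, 0, 0.7], 0, 1],
    [[0, 0, 0.2], 0, 1],
    [[0, 0, 0], 0, 1],
    [[0, 0, 0], 0, 1]
  ]
}}

```text
t: 19.65
ee_pos: [699.2, 86.7, 224.3]
orientation: [2.458, 1.956, -0.0]
ft_force: [0.4, 0.4, -0.1]
width: 0.8
grasp_force: 0.0
```

```bash
python3 - <<'E'
from h import *
F=(597.3,13.1,-.227)
go(*T(F,(82.5,75,218)))
for n in("top","side"):
    c=cams.get_image(n);print([(np.round(b["rect"]).tolist(),round(b["p"],2)) for b in cams.boxes_of(n,"press_pad")[:2]], proj(c,T(F,(82.5,65.2,218))),proj(c,T(F,(82.5,95,220))))
    save(c,f"d_{n}.png")
E
python3 -c "
import cv2,numpy as np
a=cv2.imread('pics/d_top.png')[110:270,240:370];b=cv2.imread('pics/d_side.png')[90:290,200:330]
a=cv2.resize(a,(390,480),interpolation=2);b=cv2.resize(b,(390,600),interpolation=2)
o=np.zeros((600,780,3),np.uint8);o[:480,:390]=a;o[:,390:]=b;cv2.imwrite('pics/c6.png',o)"
```

```text
t 19.65 pos [699.2  86.7 224.3] yawY -13.0 tilt -1.0 w 0.8 g 0.0 F [ 0.4  0.4 -0.1]
units [-0.78 -0.01  0.25]
[] [287.18405128 140.54502361] [273.46805093 137.04026957]
[([237.0, 366.0, 92.0, 63.0], 0.74), ([249.0, 184.0, 39.0, 68.0], 0.7)] [249.4731743 159.1156685] [235.65726153 163.96181446]
```

View pics/c6.png

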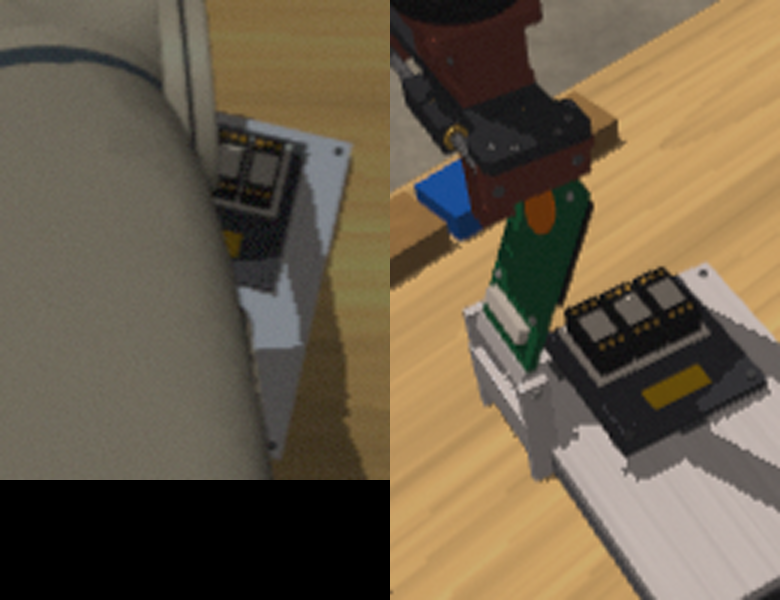

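Fingertips sit just in front of the orange pad (side about (249,160)), carrier seated in view. Swing the plate down along its arc.

Request:
{"fn": "move_arm", "kwargs": {
  "steps": [
    [[-0.4, 0, 0.12], 0, 1],
    [[-0.4, 0, 0.13], 0, 1],
    [[-0.46, 0, 0.2], 0, 1],
    [[-0.46, 0, 0.2], 0, 1],
    [[-0.44, 0, 0.29], 0, 1],
    [[-0.44, 0, 0.29], 0, 1],
    [[-0.36, 0, 0.36], 0, 1],
    [[-0.36, 0, 0.37], 0, 1],
    [[-0.3, 0, 0.42], 0, 1],
    [[-0.3, 0, 0.43], 0, 1],
    [[-0.22, 0, 0.46], 0, 1],
    [[-0.22, 0, 0.47], 0, 1],
    [[-0.12, 0, 0.35], 0, 1],
    [[-0.12, 0, 0.25], 0, 1],
    [[0, 0, 0], 0, 1]
  ]
}}

```text
t: 21.1
ee_pos: [672.6, -25.6, 113.8]
orientation: [-2.457, -1.957, 0.003]
ft_force: [-0.4, 1.1, 4.0]
width: 0.2
grasp_force: 1.9
```

Run:
```python
from h import *
go(*T((597.3,13.1,-.227),(82.5,-21,106)))
```

```text
t 21.1 pos [672.6 -25.6 113.8] yawY -12.9 tilt -1.0 w 0.2 g 1.9 F [-0.4  1.1  4. ]
units [-0.01  0.02  0.31]
```

Force 4 N, 8 mm to go.

Request:
{"fn": "move_arm", "kwargs": {
  "steps": [
    [[0, 0, 0.1], 0, 1],
    [[0, 0, 0.1], 0, 1],
    [[0, 0, 0.1], 0, 1],
    [[0, 0, 0.04], 0, 1],
    [[0, 0, 0], 0, 1],
    [[0, 0, 0], 0, 1]
  ]
}}

```text
t: 21.6
ee_pos: [673.3, -25.1, 107.1]
orientation: [2.457, 1.957, -0.0]
ft_force: [-2.9, -2.8, 4.1]
width: 0.4
grasp_force: 2.2
```

Run:
```python
from h import *
go(*T((597.3,13.1,-.227),(82.5,-21,104)))
```

```text
t 21.6 pos [673.3 -25.1 107.1] yawY -12.9 tilt -1.0 w 0.4 g 2.2 F [-2.9 -2.8  4.1]
units [-0.04 -0.01  0.13]
```

Request:
{"fn": "move_arm", "kwargs": {
  "steps": [
    [[0, 0, 0.04], 0, 1],
    [[0, 0, 0.04], 0, 1],
    [[0, 0, 0], 0, 1],
    [[0, 0, 0], 0, 1],
    [[0, 0, 0], 0, 1],
    [[0, 0, 0], 0, 1]
  ]
}}

```text
t: 22.1
ee_pos: [673.5, -25.0, 106.1]
orientation: [2.457, 1.957, 0.001]
ft_force: [-3.9, -2.8, 10.4]
width: 0.3
grasp_force: 5.5
```

Run:
```python
from h import *
go(*T((597.3,13.1,-.227),(82.5,-21,104)))
s=cams.get_image("side")
cv2.imwrite("pics/c7.png",cv2.resize(s["image"][120:290,200:350],None,fx=3.5,fy=3.5,interpolation=cv2.INTER_CUBIC)[:,:,::-1])
```

```text
t 22.1 pos [673.5 -25.  106.1] yawY -12.9 tilt -1.0 w 0.3 g 5.5 F [-3.9 -2.8 10.4]
units [-0.04 -0.01  0.08]
```

View pics/c7.png

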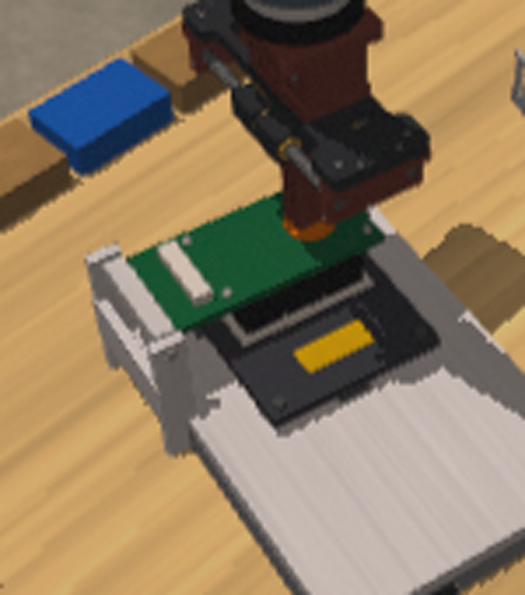

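Plate visibly level on the modules, 10 N at z 106. Hold a second more, then retrace the arc.

Request:
{"fn": "move_arm", "kwargs": {
  "steps": [
    [[0, 0, 0], 0, 1],
    [[0, 0, 0], 0, 1],
    [[0, 0, 0], 0, 1],
    [[0, 0, 0], 0, 1],
    [[0, 0, 0], 0, 1],
    [[0, 0, 0], 0, 1],
    [[0, 0, 0], 0, 1],
    [[0, 0, 0], 0, 1],
    [[0, 0, 0], 0, 1],
    [[0, 0, 0], 0, 1],
    [[0, 0, 0], 0, 1],
    [[0, 0, 0], 0, 1]
  ]
}}

```text
t: 23.15
ee_pos: [673.5, -25.0, 106.0]
orientation: [2.457, 1.957, 0.0]
ft_force: [-4.6, -3.3, 11.2]
width: 0.3
grasp_force: 5.5
```

Request:
{"fn": "move_arm", "kwargs": {
  "steps": [
    [[0.04, 0, -0.25], 0, 1],
    [[0.12, 0, -0.4], 0, 1],
    [[0.12, 0, -0.4], 0, 1],
    [[0.22, 0, -0.47], 0, 1],
    [[0.22, 0, -0.46], 0, 1],
    [[0.3, 0, -0.43], 0, 1],
    [[0.3, 0, -0.42], 0, 1],
    [[0.36, 0, -0.37], 0, 1],
    [[0.36, 0, -0.36], 0, 1],
    [[0.44, 0, -0.29], 0, 1],
    [[0.44, 0, -0.29], 0, 1],
    [[0.46, 0, -0.2], 0, 1],
    [[0.46, 0, -0.2], 0, 1],
    [[0.5, 0, -0.15], 0, 1],
    [[0.6, 0, -0.1], 0, 1],
    [[0.4, 0, -0.5], 0, 1],
    [[0, 0, -1], 0, 1],
    [[0, 0, -1], 0, 1],
    [[0, 0, -1], 0, 1],
    [[0, 0, -1], 0, 1]
  ]
}}

```text
t: 24.82
ee_pos: [702.7, 106.2, 337.4]
orientation: [-2.456, -1.957, 0.003]
ft_force: [0.5, 0.5, 0.8]
width: 0.8
grasp_force: 0.0
```

Request:
{"fn": "move_arm", "kwargs": {
  "steps": [
    [[0.7, -0.7, -0.3], 0, 1],
    [[0.7, -0.7, 0], 0, 1],
    [[0.7, -0.7, 0], 0, 1],
    [[0.7, -0.7, 0], 0, 1],
    [[0.7, -0.7, 0], 0, 1],
    [[0.7, -0.7, 0], 0, 1],
    [[0.7, -0.7, 0], 0, 1],
    [[0.7, -0.7, 0], 0, 1],
    [[0.7, -0.7, 0], 0, 1],
    [[0.7, -0.7, 0], 0, 1],
    [[0.7, -0.7, 0], 0, 1],
    [[0.7, -0.7, 0], 0, 1],
    [[0, 0, 0], 0, 1],
    [[0, 0, 0], 0, 1]
  ]
}}

```text
t: 25.98
ee_pos: [544.5, 358.2, 344.1]
orientation: [2.455, 1.96, -0.002]
ft_force: [0.2, 0.0, 0.3]
width: 0.6
grasp_force: 0.0
```

Run:
```python
from h import *
go(0,0,0)
F=(597.3,13.1,-.227)
t=cams.get_image("top");s=cams.get_image("side")
a=cv2.resize(t["image"][115:290,250:460],(504,420));b=cv2.resize(s["image"][120:310,220:330],None,fx=2.6,fy=2.6)
o=np.zeros((500,800,3),np.uint8);o[:420,:504]=a;o[:494,510:796]=b;cv2.imwrite("pics/c8.png",o[:,:,::-1])
for n,s in(("side",s),("top",t)):
  print(n,[np.round(proj(s,T((598.5,13.7,-.227) if n=="side" else F,(55-34.2,0,z))),1) for z in(54.7,61)])
  h=cv2.cvtColor(s["image"],cv2.COLOR_RGB2HSV);mm=((h[...,0]>15)&(h[...,0]<35)&(h[...,1]>170)&(h[...,2]>90)).astype(np.uint8)
  z=np.zeros_like(mm);u,v=proj(s,T(F,(20,0,55))).astype(int);z[v-18:v+18,u-18:u+18]=1
  k,l,st,ce=cv2.connectedComponentsWithStats(mm*z)
  for i in range(1,k): print(ce[i],st[i,4])
```

```text
t 25.98 pos [544.5 358.2 344.1] yawY -12.8 tilt -1.0 w 0.6 g 0.0 F [0.2 0.  0.3]
units [-18.78 -18.06  13.8 ]
side [array([294.8, 218.2]), array([294.8, 216.4])]
[295.03680982 218.44785276] 163
top [array([309.6, 188.9]), array([309.6, 188.5])]
[316.5 172. ] 2
[322.5 173. ] 2
[309.59615385 189.10897436] 156
```

View pics/c8.png

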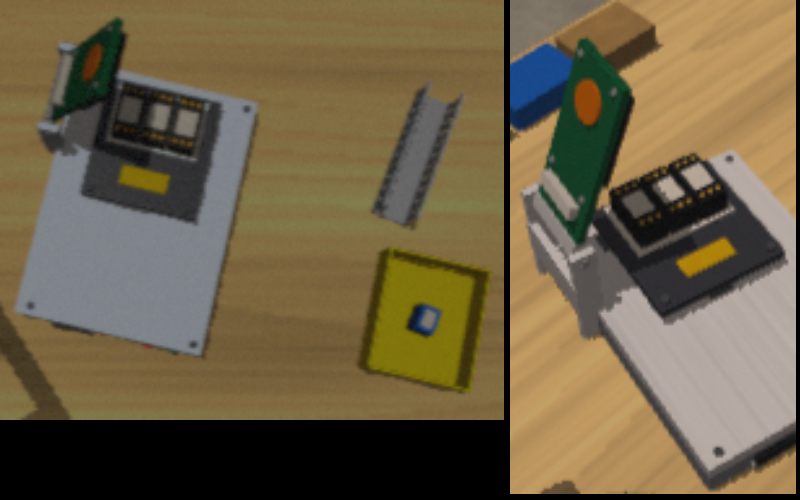

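Carrier is seated (strip within 0.3 px of the seated position in both views), plate is up, relay is in the tray, and the arm is clear. Handing in.

```bash
python3 -c "
from h import *
print(ctrl.close_job())"
```

```text
the job is handed in; nothing more can be done
None
```

I handed the job in at about 26 s: the relay is in the tray, the carrier is in its three seats, and the contact plate was held level for over a second and has sprung back up; the final camera views agree, but no verdict was returned.

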